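Set the stripped-down fittings out in reverse order

ROBOT

A 7-joint arm with a two-finger parallel gripper is mounted at the origin on the work surface. World frame = base frame: x ahead of the robot, y to its left, z up, the work surface at z = 0. Lengths are in mm, angles in rad, forces in N, time in s.
With the tool pointing down it reaches from about 400 to 875 mm from the base axis. Payload 4.4 kg.
Tool frame: the origin (TCP) lies on the centre line of the jaws, within the pads' length; the fingertips stand 25 mm ahead of it and the grasp point (between the pads) lies 6 mm ahead of it; x points along the fingers, y is the direction in which the jaws open and shut, and the axes are right-handed (so a half turn about x gives the same grasp; the last joint's range is limited). The gripper opens to 85 mm and grips with 20 to 120 N. Pads are 22 mm wide; open, the fingers measure 114 mm over their backs; the gripper's body (76 mm by 85 mm) begins 54 mm behind the grasp point. The pads swing forward as they close: fully open they stand 13 mm farther back than shut.
Start: joints at [1.212, 0.628, 0.038, 1.517, -0.027, 0.996, -0.02], TCP at [187.639, -622.342, 256.313] pointing down, gripper open.
Joint ranges: [-3.06, 3.06], [-0.37, 2.12], [-1.25, 1.32], [0.18, 2.47], [-1.1, 4.24], [0.23, 1.98], [-2.94, 2.94]. Speed limits (rad/s): [2.57, 2.57, 3.14, 3.14, 3.14, 3.14, 3.14].

INTERFACE

Orientations are given as [roll, pitch, yaw] about the fixed x, y, z axes, in that order (R = Rz(yaw) Ry(pitch) Rx(roll)).
In Python, from cell import * gives the robot as it stands. The module is installed in compiled form; this text tells all that it offers.
- The arm moves only by the tool jog_arm, never from a script. Its argument "series" is a list of rows, each a list of 3 entries, a list of its own where there are three numbers: the turn, a rotation vector about the tool's x, y, z in degrees, then the shift along the tool's x, y, z in mm, then the gripper's target within -1 to 1 (shut at 1, half-way at 0, fully open at -1). In form: [[[rx, ry, rz], [dx, dy, dz], hand], ...]. A call has 1 to 8 rows; each row shifts and turns the commanded pose from where the row before left it, along the tool's axes as they then stand; what a row does not reach is not made up. A row lasts 1/8 s, in which the tool goes at most 62.5 mm and 10.7 degrees, less where a joint would pass 70% of its speed; a pose out of reach is approached as far as the arm can. A call is refused whole if a number of a shift passes 62.5 or a number of a turn 10.7, either way. A call with a gripper value outside its range is refused whole. The fingers move at their own pace and stop on an object; the grip force is fixed at half the most. Time passes only in rows, so rows that do not move let the fingers close. It gives the time, the measured TCP pose, the force and the opening at its end, in the units of the state.
- read_state(): the state, without advancing time (a new reading comes with each control period).
- get_image(name): name is "scene" or "top" or "wrist"; returns a dict with "img" (480x640x3 uint8, red, green, blue), "range_z" (480x640 float32, mm along the optical axis (not along the pixel's ray), 0 where there is no reading), "fovy" (degrees; the focal length in pixels is half the picture's height over the tangent of half this angle, whatever the lens; pixels are square), "cx", "cy" (the principal point, pixels), "cam_to_world" (4x4, takes a point from camera to world coordinates). Camera axes: x right, y up, looking along -z (the intrinsics and any distortion apply to the point x, -y, -z); pixel columns grow to the right and rows downward; lengths in mm; the calibration is good to about 2 mm. A picture is of the moment at which its call begins.
- finish_job(): hands the job in, once; it reports no verdict.
The state is a dict: "clock": time; "qpos": joint angles; "qd": joint speeds; "tau": joint torques, N m; "eef_pos": TCP position; "tool_rot": TCP orientation; "force": force on the tool from outside, world axes, zero at the start; "torque": the same for the moment, N m; "width": finger opening in mm.
Only numpy, scipy, OpenCV 4.12 (cv2) and the standard library are available. Lean on these libraries where they do the work, as an engineer would, in place of code of your own. Each camera call takes 0.05 s, during which the arm holds its last target. There are 200 camera calls.

TASK

The four fittings on the plywood board stand in the order they came off the display stand; set them out in the blue tray, one to a pocket, in reverse order, so that they can go back on. The fitting nearest the board's handle goes into the pocket farthest from the tray's handle, the next one into the next pocket, and so on, until the one farthest from the board's handle stands in the pocket at the tray's handle. Leave each one upright on its base as it stands now, near the middle of its pocket, and never tip one over on the way.

Things in the scene. Friction and masses are not known exactly. Their poses are not given: they have to be found in the camera images.
- board: Source rack, fixed to the table: plywood strip 304 (x) x 80 (y) x 18 mm with four brown cork seats in a row along its x axis, centres at x = -108, -36, +36 and +108 mm, y = 0. Which fitting stands on which seat varies. A low steel bar handle sticks out level from its -x end. Origin: centre of its underside, on the table; z up. The board may lie left or right of the tray, turned up to 20 degrees.
- tray: Target rack, fixed to the table: blue steel tray 292 (x) x 76 (y) x 18 mm high, with four square open pockets in a row along its x axis, centres at x = -108, -36, +36 and +108 mm, y = 0. Each pocket is 68 x 68 mm inside; floor 4 mm above the table, walls 4 mm thick rising 14 mm above that floor. A low steel bar handle sticks out level from its -x end. Origin: centre of its underside, on the table; z up; turned up to 20 degrees.
- castor: Loose castor standing wheel-up on its square steel plate (44 x 44 x 4 mm); total height 62 mm. Black wheel 44 mm in diameter, 18 mm wide, centre 40 mm above the underside, axle along the body's y axis, between two vertical steel cheeks (each 26 mm along x, from 10 to 50 mm above the underside); 28 mm wide over the cheeks along y: pinch the cheeks along y about 40 mm up. Origin: centre of the plate's underside, 22 mm above the table at the start; z up. 0.11 to 0.22 kg.
- socket: Loose flanged tube socket standing on its round flange (44 mm diameter, 6 mm thick): upright bright aluminium tube 26 mm in diameter, total height 62 mm, dark bore on top. Pinch the tube about 42 mm up. Origin: centre of the flange's underside, 22 mm above the table at the start; z up. 0.09 to 0.18 kg.
- foot: Loose levelling foot standing on its black pad (44 mm diameter, tapering to 18 mm up): steel nut 17 mm in diameter from 18 to 26 mm up, then an upright threaded stud 12 mm in diameter to a total height of 68 mm. Pinch the stud about 46 mm up. Origin: centre of the pad's underside, 22 mm above the table at the start; z up. 0.08 to 0.17 kg.
- corner: Loose black plastic three-way tube connector: block 32 x 32 x 30 mm with three round stubs 18 mm in diameter: one upright from the top (to a total height of 60 mm), two short ones 8 mm long from its +x and +y faces. Pinch the upright stub about 44 mm up. Origin: centre of the block's underside, 22 mm above the table at the start; z up. 0.07 to 0.14 kg.
- seat_castor: identical brown cork pad 56 x 56 x 4 mm fixed on the plywood board, under the castor at the start. Origin: centre of its underside, 18 mm above the table. It never moves, so it keeps showing where in the row that fitting stood.
- seat_socket: identical brown cork pad 56 x 56 x 4 mm fixed on the plywood board, under the tube socket at the start. Origin: centre of its underside, 18 mm above the table. It never moves, so it keeps showing where in the row that fitting stood.
- seat_foot: identical brown cork pad 56 x 56 x 4 mm fixed on the plywood board, under the levelling foot at the start. Origin: centre of its underside, 18 mm above the table. It never moves, so it keeps showing where in the row that fitting stood.
- seat_corner: identical brown cork pad 56 x 56 x 4 mm fixed on the plywood board, under the corner connector at the start. Origin: centre of its underside, 18 mm above the table. It never moves, so it keeps showing where in the row that fitting stood.
Not all that is in view belongs to the job. What is shaped like the socket but purple is not meant.

How it is judged (in metres and radians):
At the end, for the whole second after the job is handed in: Each fitting stands in the tray in the reverse of its order on the board (seat at board x = -108 to pocket at tray x = +108 and so on), its origin within 18 mm of the pocket centre along tray x and y and under 9 mm above the tray's underside, upright within 0.15 rad, released and at rest (((x of seat_castor in the frame of board between -0.128 and -0.088 m and x of castor in the frame of tray between 0.09 and 0.126 m) or (x of seat_castor in the frame of board between -0.056 and -0.016 m and x of castor in the frame of tray between 0.018 and 0.054 m) or (x of seat_castor in the frame of board between 0.016 and 0.056 m and x of castor in the frame of tray between -0.054 and -0.018 m) or (x of seat_castor in the frame of board between 0.088 and 0.128 m and x of castor in the frame of tray between -0.126 and -0.09 m)) and y of castor in the frame of tray between -0.018 and 0.018 m and z of castor in the frame of tray between 0 and 0.009 m and angle between each of castor, socket, foot, corner's own z axis and vertical below 0.15 rad and linear speed of each of castor, socket, foot, corner below 0.02 m/s and angular speed of each of castor, socket, foot, corner below 0.2 rad/s and ((x of seat_socket in the frame of board between -0.128 and -0.088 m and x of socket in the frame of tray between 0.09 and 0.126 m) or (x of seat_socket in the frame of board between -0.056 and -0.016 m and x of socket in the frame of tray between 0.018 and 0.054 m) or (x of seat_socket in the frame of board between 0.016 and 0.056 m and x of socket in the frame of tray between -0.054 and -0.018 m) or (x of seat_socket in the frame of board between 0.088 and 0.128 m and x of socket in the frame of tray between -0.126 and -0.09 m)) and y of socket in the frame of tray between -0.018 and 0.018 m and z of socket in the frame of tray between 0 and 0.009 m and ((x of seat_foot in the frame of board between -0.128 and -0.088 m and x of foot in the frame of tray between 0.09 and 0.126 m) or (x of seat_foot in the frame of board between -0.056 and -0.016 m and x of foot in the frame of tray between 0.018 and 0.054 m) or (x of seat_foot in the frame of board between 0.016 and 0.056 m and x of foot in the frame of tray between -0.054 and -0.018 m) or (x of seat_foot in the frame of board between 0.088 and 0.128 m and x of foot in the frame of tray between -0.126 and -0.09 m)) and y of foot in the frame of tray between -0.018 and 0.018 m and z of foot in the frame of tray between 0 and 0.009 m and ((x of seat_corner in the frame of board between -0.128 and -0.088 m and x of corner in the frame of tray between 0.09 and 0.126 m) or (x of seat_corner in the frame of board between -0.056 and -0.016 m and x of corner in the frame of tray between 0.018 and 0.054 m) or (x of seat_corner in the frame of board between 0.016 and 0.056 m and x of corner in the frame of tray between -0.054 and -0.018 m) or (x of seat_corner in the frame of board between 0.088 and 0.128 m and x of corner in the frame of tray between -0.126 and -0.09 m)) and y of corner in the frame of tray between -0.018 and 0.018 m and z of corner in the frame of tray between 0 and 0.009 m); the robot touches nothing.
It fails at once if the castor is tipped over (more than 0.7 rad from upright) (angle between castor's own z axis and vertical above 0.7 rad).
It fails at once if the socket is tipped over (more than 0.7 rad from upright) (angle between socket's own z axis and vertical above 0.7 rad).
It fails at once if the foot is tipped over (more than 0.7 rad from upright) (angle between foot's own z axis and vertical above 0.7 rad).
It fails at once if the corner is tipped over (more than 0.7 rad from upright) (angle between corner's own z axis and vertical above 0.7 rad).
It also fails if it takes over 107 s, if anything falls off the work surface, if the arm or the gripper's body presses on something with over 40 N, if the wrist force passes 120 N, or if a joint passes its speed limit or range.

## Working session

There is one attempt and no reset: what is moved stays moved. The work goes in short steps, Python scripts to look and compute and a tool call to move; the robot and the scene stay as the last step left them, time stands still between calls to the robot, and variables do not carry over. Pictures are saved under pics/ and viewed, about 12 in all and at most 16, crops included, and the job is handed in when it is done.

Besides the shell and the picture viewer there is one more tool, called by a JSON object that holds its "method" and its "body", one argument or row to a line. jog_arm: Moves the arm, as the interface text tells. Its arguments: {"type":"object","properties":{"series":{"type":"array"}},"required":["series"]}

```bash
mkdir -p pics && python3 - <<'E'
from cell import *
import cv2
s=read_state(); print(s)
for n in ("top","scene"):
    d=get_image(n); cv2.imwrite(f"pics/{n}0.png",d["img"][:,:,::-1]); print(n,d["fovy"],d["cx"],d["cy"],d["cam_to_world"], [k for k in d])
E
```

```text
{'clock': 0.0, 'qpos': array([ 1.21221779,  0.62933923,  0.03845345,  1.51840329, -0.02701894,
        0.9963116 , -0.01998194]), 'qd': array([-7.81105264e-04,  2.13864858e-03,  5.33602633e-04,  2.76382398e-03,
        5.00542658e-04,  4.03413071e-04, -3.18354699e-05]), 'tau': array([-1.55370567e-04, -5.63394141e+01,  1.22684062e+00, -1.93443900e+01,
        1.12837111e-02,  1.04484448e-02, -5.36852781e-06]), 'eef_pos': array([ 187.45161243, -621.75702749,  255.38244754]), 'tool_rot': array([-1.5620319 ,  1.5688531 ,  1.87233695]), 'force': array([-0.42716099, -0.06613905, -0.03884611]), 'torque': array([-0.04770386, -0.02758028,  0.06118967]), 'width': 85.40258899231087}
top 52.74870810072356 315.0347475800482 246.27485695014667 [[ 2.01729467e-02  9.96759834e-01 -7.78645277e-02  4.91421924e+02]
 [-9.99361659e-01  1.78062088e-02 -3.09711719e-02 -2.10678149e+01]
 [-2.94843481e-02  7.84396034e-02  9.96482765e-01  7.78017079e+02]
 [ 0.00000000e+00  0.00000000e+00  0.00000000e+00  1.00000000e+00]] ['img', 'range_z', 'fovy', 'cx', 'cy', 'cam_to_world']
scene 52.71937144405108 325.3334523348357 239.5361782534679 [[-8.42105124e-01 -3.32314761e-01  4.24765652e-01  8.43072754e+02]
 [ 5.39037116e-01 -5.43831364e-01  6.43184604e-01  4.02555099e+02]
 [ 1.72611460e-02  7.70593503e-01  6.37093169e-01  4.78090744e+02]
 [ 0.00000000e+00  0.00000000e+00  0.00000000e+00  1.00000000e+00]] ['img', 'range_z', 'fovy', 'cx', 'cy', 'cam_to_world']
```

View pics/top0.png

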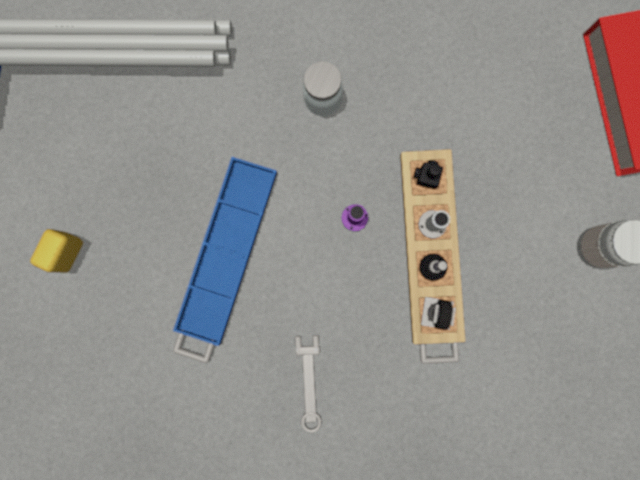

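View pics/scene0.png

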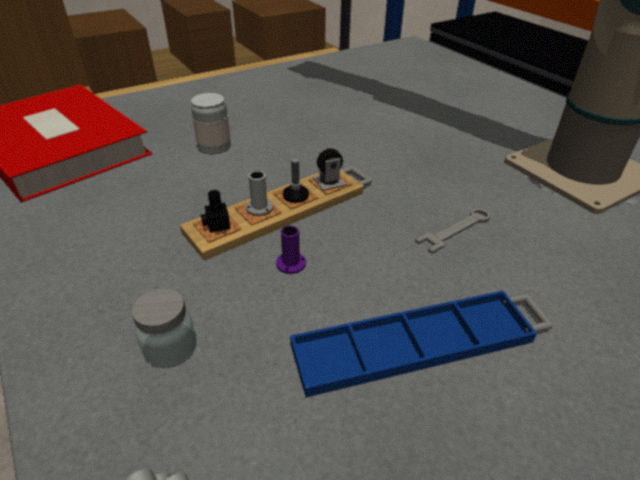

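The top view shows the blue tray at about (225,250) px with its handle at (195,347), and the board at (433,247) with its handle at (440,352). From the board's handle the order is castor (440,313), foot (433,267), socket (435,222), corner (430,175). The purple socket lookalike at (355,217) stands off the board and isn't meant. The scene view agrees.

```bash
cat > h.py <<'E'
from cell import *
import numpy as np, cv2
def rays(d,uv):
    f=240/np.tan(np.radians(d["fovy"]/2)); uv=np.asarray(uv,float).reshape(-1,2)
    c=np.c_[(uv[:,0]-d["cx"])/f,-(uv[:,1]-d["cy"])/f,-np.ones(len(uv))]
    T=d["cam_to_world"]; return T[:3,3],c@T[:3,:3].T
def plane(d,uv,z):
    o,r=rays(d,uv); return o+r*((z-o[2])/r[:,2])[:,None]
def cloud(d):
    v,u=np.mgrid[:480,:640]; o,r=rays(d,np.c_[u.ravel(),v.ravel()])
    return (o+r*d["range_z"].reshape(-1,1)).reshape(480,640,3)
def rect(p):
    (c,s,a)=cv2.minAreaRect(p[:,:2].astype(np.float32)); b=cv2.boxPoints((c,s,a))
    e=b[1]-b[0] if np.linalg.norm(b[1]-b[0])>np.linalg.norm(b[2]-b[1]) else b[2]-b[1]
    e=e*np.sign(e[0]); return np.array(c),sorted(s),np.degrees(np.arctan2(e[1],e[0]))
E
python3 - <<'E'
from h import *
d=get_image("top"); P=cloud(d); Z=P[...,2]
hsv=cv2.cvtColor(d["img"],cv2.COLOR_RGB2HSV); H,S,V=[hsv[...,i].astype(int) for i in range(3)]
print("table z",np.median(Z[380:460,100:280]),Z[380:460,100:280].std(), "zero frac",(d["range_z"]==0).mean())
def big(m):
    n,l,st,c=cv2.connectedComponentsWithStats(m.astype(np.uint8)); return l==1+np.argmax(st[1:,4])
blue=big((abs(H-108)<14)&(S>120)); v,u=np.where(blue)
for z in (18,): print("tray plane",z,rect(plane(d,np.c_[u,v],z)))
rim=blue&(Z>13); print("rim cloud",rim.sum(),rect(P[rim])); print("floor z",np.median(Z[blue]))
wood=big((H>8)&(H<30)&(S>50)&(V>90)&(np.arange(640)>380)); v,u=np.where(wood)
print("board plane18",rect(plane(d,np.c_[u,v],18)),"z",np.median(Z[wood]))
box=np.zeros((480,640),bool); box[140:350,395:475]=1
t=((Z>45)&box).astype(np.uint8); n,l,st,c=cv2.connectedComponentsWithStats(t)
for i in range(1,n):
    if st[i,4]>8:
        p=P[l==i]; top=p[:,2].max(); q=p[p[:,2]>np.percentile(p[:,2],60)]
        print(st[i,:5],c[i].round(1),"top",top.round(1),"mean",p.mean(0).round(1),"topmean",q.mean(0).round(1),"mid",((p.min(0)+p.max(0))/2).round(1))
a=d["img"][145:360,395:475]; b=d["img"][145:360,160:290]
cv2.imwrite("pics/crop.png",cv2.resize(np.hstack([a,b]),None,fx=2.7,fy=2.7,interpolation=cv2.INTER_CUBIC)[:,:,::-1])
E
```

```text
table z -0.5265118601109293 45.81625368180989 zero frac 0.003955078125
tray plane 18 (array([542.45788574, 144.42181396]), [76.22874450683594, 289.710693359375], np.float32(-16.605774))
rim cloud 1591 (array([523.58477783,  80.00971985]), [212.0908203125, 290.26519775390625], np.float32(-16.385744))
floor z 4.053970444272181
board plane18 (array([ 556.24194336, -180.1612854 ]), [81.61506652832031, 303.201904296875], np.float32(3.9828832)) z 18.07827802134193
[416 160  28  28 496] [430.7 173.7] top 778.0 mean [ 658.1 -168.5   65.5] topmean [ 656.1 -167.9   88.2] mid [ 587.9 -105.6  411.5]
[427 211  24  20 348] [438.7 220.5] top 778.0 mean [ 586.4 -177.    79.9] topmean [ 586.6 -178.3   89.4] mid [ 545.8 -106.8  411.5]
[431 261  16  12 145] [438.3 266.2] top 778.0 mean [ 520.7 -177.    77.2] topmean [ 520.8 -177.5  100.9] mid [ 510.5 -103.3  411.6]
[430 299  26  32 602] [443.  314.6] top 778.0 mean [ 451.6 -184.2   74.9] topmean [ 451.  -186.2   84.2] mid [ 460.  -112.   411.6]
```

```bash
python3 - <<'E'
from h import *
for name in ("top","scene"):
    d=get_image(name); P=cloud(d); Z=P[...,2]
    A=np.radians(3.98); R=np.array([[np.cos(A),-np.sin(A)],[np.sin(A),np.cos(A)]])
    L=(P[...,:2]-[556.2,-180.2])@R
    for nm,x,zt in (("castor",-108,84),("foot",-36,90),("socket",36,84),("corner",108,82)):
        m=(abs(L[...,0]-x)<32)&(abs(L[...,1])<34)&(Z>45)&(Z<95)&(d["range_z"]>0)
        p=P[m]; t=m&(Z>zt-4)&(Z<zt+4); q=P[t]; l=L[t]
        print(name,nm,len(p),"ztop",np.percentile(p[:,2],98).round(1),"n",len(q),"topmean",q.mean(0).round(1),"local",l.mean(0).round(1),"ext",np.ptp(l,axis=0).round(1), "local all>45",L[m].mean(0).round(1),np.ptp(L[m],axis=0).round(1))
E
```

```text
top castor 598 ztop 83.6 n 170 topmean [ 450.6 -186.8   82.1] local [-105.8    0.7] ext [24.2 18.8] local all>45 [-104.7    3. ] [44.8 31.8]
top foot 145 ztop 90.9 n 57 topmean [ 521.3 -180.2   89.1] local [-34.8   2.4] ext [10.1 11.1] local all>45 [-35.1   4.6] [16.6 12.9]
top socket 346 ztop 85.8 n 249 topmean [ 588.1 -179.6   83.5] local [31.9 -1.6] ext [23.5 25.5] local all>45 [30.6  0.7] [24.6 25.5]
top corner 493 ztop 82.8 n 118 topmean [ 661.  -172.1   81.3] local [105.1   0.8] ext [16.9 16.4] local all>45 [103.9   3.2] [42.1 40.4]
scene castor 565 ztop 83.4 n 83 topmean [ 449.7 -185.6   82.1] local [-106.6    2.1] ext [22.2 19.4] local all>45 [-102.4    7.7] [42.2 29.7]
scene foot 229 ztop 90.3 n 38 topmean [ 520.  -178.7   88.8] local [-36.   4.] ext [11.1 11.3] local all>45 [-34.9   5.7] [19.3 18. ]
scene socket 471 ztop 84.8 n 154 topmean [ 587.1 -177.1   83.5] local [31.  1.] ext [26.1 27.3] local all>45 [33.3  4.9] [26.6 28.8]
scene corner 533 ztop 82.4 n 86 topmean [ 660.1 -170.1   81.2] local [104.4   2.9] ext [18.4 17.9] local all>45 [106.2   6.7] [41.3 40.9]
```

View pics/crop.png

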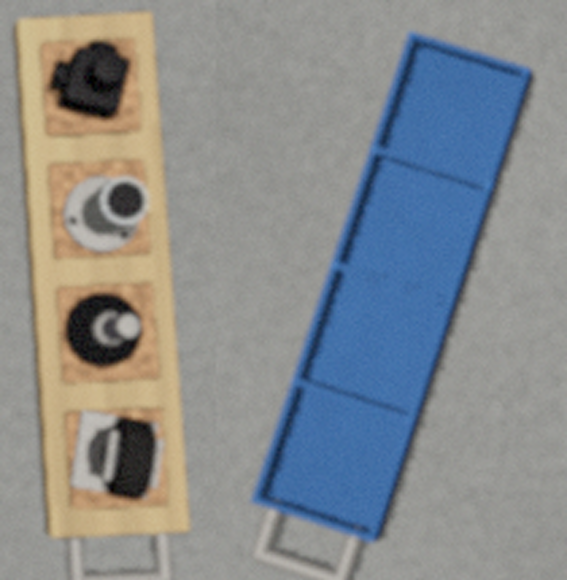

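```bash
cat >> h.py <<'E'
from scipy.spatial.transform import Rotation as Ro
def go(xyz=None,jaw=None,n=1):
    "tool-axis shift to xyz (grasp point) and turn about tool x to jaw angle (deg, mod 180); turn applied evenly with n rows"
    s=read_state(); R=Ro.from_euler("xyz",s["tool_rot"]).as_matrix(); p=s["eef_pos"]+6*R[:,0]
    ja=np.degrees(np.arctan2(R[1,1],R[0,1]))
    print("t %.2f grasp pt"%s["clock"],p.round(1),"jaw",ja.round(1),"q7 %.2f"%s["qpos"][6],"w %.1f"%s["width"],"F",s["force"].round(1),"xaxis",R[:,0].round(3))
    if xyz is None: return
    D=np.array(xyz,float)-p; t=0
    if jaw is not None: t=-((jaw-ja+90)%180-90)      # about tool x (down)
    print("total turn rx",round(t,1),"shift",(R.T@D).round(1)); 
    if n>1:
        for k in range(n):
            r=R@Ro.from_rotvec([np.radians(t*(k+1)/n),0,0]).as_matrix()   # try: turn first, then shift
            r0=R@Ro.from_rotvec([np.radians(t*k/n),0,0]).as_matrix()
            print("row",k,"if shift in old axes",(r0.T@(D/n)).round(1),"| new axes",(r.T@(D/n)).round(1),"rx",round(t/n,2))
E
python3 - <<'E'
from h import *
d=get_image("top"); P=cloud(d); Z=P[...,2]
A=np.radians(3.98); R=np.array([[np.cos(A),-np.sin(A)],[np.sin(A),np.cos(A)]])
L=(P[...,:2]-[556.2,-180.2])@R
near=(abs(L[...,0]+108)<32)&(abs(L[...,1])<34)
m=near&(Z>74)&(Z<88); print("wheel top",m.sum(),rect(P[m]))
pl=near&(Z>22.5)&(Z<29)&(d["img"].min(2)>130); print("plate",pl.sum(),rect(P[pl]))
go([450.2,-186.2,200],81,12)
E
```

```text
wheel top 317 (array([ 451.34429932, -184.92111206]), [23.473369598388672, 34.975257873535156], np.float32(-5.9342575))
plate 229 (array([ 450.7204895 , -186.37155151]), [43.649715423583984, 45.046939849853516], np.float32(-11.143106))
t 0.30 grasp pt [ 187.6 -622.1  250. ] jaw -73.2 q7 -0.02 w 85.0 F [-0.   0.2 -1.3] xaxis [-0.     0.001 -1.   ]
total turn rx 25.8 shift [  50.2 -341.5 -377.3]
row 0 if shift in old axes [  4.2 -28.5 -31.4] | new axes [  4.2 -29.6 -30.4] rx 2.15
row 1 if shift in old axes [  4.2 -29.6 -30.4] | new axes [  4.2 -30.7 -29.2] rx 2.15
row 2 if shift in old axes [  4.2 -30.7 -29.2] | new axes [  4.2 -31.8 -28. ] rx 2.15
row 3 if shift in old axes [  4.2 -31.8 -28. ] | new axes [  4.2 -32.8 -26.8] rx 2.15
row 4 if shift in old axes [  4.2 -32.8 -26.8] | new axes [  4.2 -33.8 -25.6] rx 2.15
row 5 if shift in old axes [  4.2 -33.8 -25.6] | new axes [  4.2 -34.8 -24.3] rx 2.15
row 6 if shift in old axes [  4.2 -34.8 -24.3] | new axes [  4.2 -35.6 -23. ] rx 2.15
row 7 if shift in old axes [  4.2 -35.6 -23. ] | new axes [  4.2 -36.5 -21.6] rx 2.15
row 8 if shift in old axes [  4.2 -36.5 -21.6] | new axes [  4.2 -37.3 -20.2] rx 2.15
row 9 if shift in old axes [  4.2 -37.3 -20.2] | new axes [  4.2 -38.  -18.8] rx 2.15
row 10 if shift in old axes [  4.2 -38.  -18.8] | new axes [  4.2 -38.7 -17.4] rx 2.15
row 11 if shift in old axes [  4.2 -38.7 -17.4] | new axes [  4.2 -39.3 -15.9] rx 2.15
```

{"method": "jog_arm", "body": {
  "series": [
    [[0, 0, 0], [5, -34, -38], -1],
    [[0, 0, 0], [5, -34, -38], -1],
    [[0, 0, 0], [5, -34, -38], -1],
    [[0, 0, 0], [5, -34, -38], -1],
    [[0, 0, 0], [5, -34, -38], -1],
    [[0, 0, 0], [5, -34, -38], -1],
    [[0, 0, 0], [5, -34, -38], -1],
    [[0, 0, 0], [5, -34, -38], -1]
  ]
}}

```text
clock: 1.3
eef_pos: [401.1, -272.9, 216.4]
tool_rot: [2.352, 1.57, -0.497]
force: [1.0, 0.6, -0.8]
width: 85.2
```

{"method": "jog_arm", "body": {
  "series": [
    [[0, 0, 0], [5, -34, -38], -1],
    [[0, 0, 0], [5, -35, -35], -1],
    [[9, 0, 0], [0, 0, 0], -1],
    [[9, 0, 0], [0, 0, 0], -1],
    [[8, 0, 0], [0, 0, 0], -1],
    [[0, 0, 0], [0, 0, 0], -1]
  ]
}}

```text
clock: 2.05
eef_pos: [450.3, -186.9, 206.4]
tool_rot: [1.779, 1.57, -1.522]
force: [0.1, 0.4, -0.5]
width: 85.2
```

```bash
python3 - <<'E'
from h import *
d=get_image("wrist"); cv2.imwrite("pics/w1.png",d["img"][:,:,::-1]); P=cloud(d); Z=P[...,2]
m=(abs(P[...,0]-450)<34)&(abs(P[...,1]+186)<34)&(d["range_z"]>0)
for a,b in ((79,88),(70,88),(55,68)): 
    q=m&(Z>a)&(Z<b); print(a,b,q.sum(),rect(P[q]) if q.sum()>5 else 0)
pl=m&(Z>22.5)&(Z<29)&(d["img"].min(2)>120); print("plate",pl.sum(),rect(P[pl]))
go([450.5,-186.3,63],81)
E
```

```text
79 88 1213 (array([ 452.36801147, -188.42630005]), [17.880435943603516, 31.183902740478516], np.float32(-8.629529))
70 88 2082 (array([ 452.2003479 , -188.32687378]), [27.778200149536133, 40.736228942871094], np.float32(-8.483265))
55 68 186 (array([ 456.40057373, -188.97666931]), [27.767417907714844, 34.781436920166016], np.float32(-9.174925))
plate 505 (array([ 451.8293457 , -186.88726807]), [42.340789794921875, 43.663265228271484], np.float32(-8.900438))
t 2.10 grasp pt [ 450.3 -187.   200.4] jaw -99.1 q7 -1.27 w 85.4 F [ 0.2 -0.2 -0.2] xaxis [ 0. -0. -1.]
total turn rx -0.1 shift [ 1.374e+02 -7.000e-01 -1.000e-01]
```

View pics/w1.png

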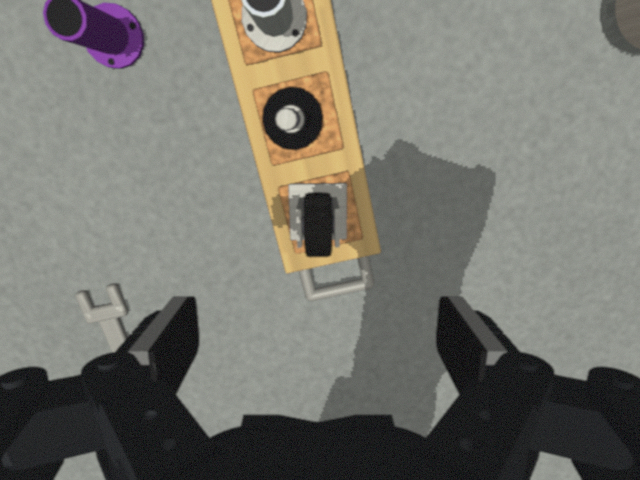

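The wrist view shows the castor at (320,220) px, wheel in line with the tool and centred between the jaws. The foot is next at (290,118), then the socket at (275,20). The measurements agree to about 2 mm.

{"method": "jog_arm", "body": {
  "series": [
    [[0, 0, 0], [35, 0, -1], -1],
    [[0, 0, 0], [35, 0, 0], -1],
    [[0, 0, 0], [30, 0, 0], -1],
    [[0, 0, 0], [20, 0, 0], -1],
    [[0, 0, 0], [18, 0, 0], -1],
    [[0, 0, 0], [0, 0, 0], -1],
    [[0, 0, 0], [0, 0, 0], 1],
    [[0, 0, 0], [0, 0, 0], 1]
  ]
}}

```text
clock: 3.1
eef_pos: [451.7, -187.4, 69.1]
tool_rot: [3.015, 1.569, -0.287]
force: [0.7, -0.1, -0.2]
width: 51.7
```

{"method": "jog_arm", "body": {
  "series": [
    [[0, 0, 0], [0, 0, 0], 1],
    [[0, 0, 0], [0, 0, 0], 1],
    [[0, 0, 0], [0, 0, 0], 1],
    [[0, 0, 0], [0, 0, 0], 1],
    [[0, 0, 0], [0, 0, 0], 1]
  ]
}}

```text
clock: 3.72
eef_pos: [451.6, -187.4, 69.1]
tool_rot: [2.982, 1.569, -0.321]
force: [-0.4, 0.0, 4.5]
width: 26.9
```

{"method": "jog_arm", "body": {
  "series": [
    [[0, 0, 0], [-10, 0, 0], 1],
    [[0, 0, 0], [-20, 0, 0], 1],
    [[0, 0, 0], [-30, 0, 0], 1],
    [[0, 0, 0], [-30, 0, 0], 1],
    [[0, 0, 0], [0, 0, 0], 1]
  ]
}}

```text
clock: 4.35
eef_pos: [452.5, -187.7, 160.5]
tool_rot: [2.962, 1.566, -0.34]
force: [-0.2, 0.1, -1.8]
width: 27.4
```

```bash
python3 - <<'E'
from h import *
go([646,113.6,153],73.4)
E
```

```text
t 4.35 grasp pt [ 452.5 -187.7  154.5] jaw -99.2 q7 -1.24 w 27.4 F [-0.2  0.1 -1.8] xaxis [ 0.005 -0.002 -1.   ]
total turn rx 7.4 shift [   1.9 -328.4 -142.8]
```

{"method": "jog_arm", "body": {
  "series": [
    [[0, 0, 0], [0, -15, -7], 1],
    [[0, 0, 0], [0, -30, -13], 1],
    [[0, 0, 0], [0, -40, -17], 1],
    [[0, 0, 0], [0, -40, -17], 1],
    [[0, 0, 0], [0, -40, -17], 1],
    [[0, 0, 0], [0, -40, -17], 1],
    [[0, 0, 0], [0, -40, -17], 1],
    [[0, 0, 0], [0, -40, -17], 1]
  ]
}}

```text
clock: 5.35
eef_pos: [616.9, 77.6, 156.4]
tool_rot: [0.112, 1.568, 3.094]
force: [0.6, -0.2, -0.5]
width: 27.0
```

{"method": "jog_arm", "body": {
  "series": [
    [[0, 0, 0], [0, -28, -13], 1],
    [[0, 0, 0], [0, -15, -7], 1],
    [[4, 0, 0], [0, 0, 0], 1],
    [[3, 0, 0], [0, 0, 0], 1],
    [[0, 0, 0], [0, 0, 0], 1],
    [[0, 0, 0], [0, 0, 0], 1]
  ]
}}

```text
clock: 6.1
eef_pos: [643.4, 113.6, 157.8]
tool_rot: [0.535, 1.57, -2.89]
force: [0.6, -0.5, -0.8]
width: 27.2
```

```bash
python3 - <<'E'
from h import *
go([646,113.6,46],73.4)
d=get_image("wrist"); cv2.imwrite("pics/w2.png",d["img"][:,:,::-1])
E
```

```text
t 6.10 grasp pt [643.4 113.6 151.8] jaw -106.2 q7 -1.87 w 27.2 F [ 0.6 -0.5 -0.8] xaxis [-0.001 -0.    -1.   ]
total turn rx 0.4 shift [105.8  -0.8  -2.6]
```

View pics/w2.png

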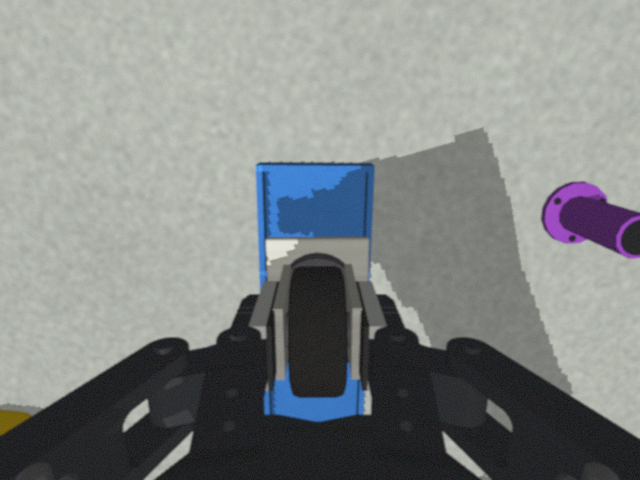

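The castor is held square above the tray's far end, whose edge lies at (315,163) px. I'll check that edge against the tray model.

```bash
python3 - <<'E'
from h import *
d=get_image("wrist"); print(plane(d,[[257,163],[374,163]],18), "expect mid 682.4,102.7")
E
```

```text
[[695.41022566 137.97686535  18.        ]
 [674.54023545  66.29187966  18.        ]] expect mid 682.4,102.7
```

{"method": "jog_arm", "body": {
  "series": [
    [[0, 0, 0], [20, 0, -3], 1],
    [[0, 0, 0], [30, 0, 0], 1],
    [[0, 0, 0], [25, 0, 0], 1],
    [[0, 0, 0], [15, 0, 0], 1],
    [[0, 0, 0], [10, 0, 0], 1],
    [[0, 0, 0], [4, 0, 0], 1],
    [[0, 0, 0], [0, 0, 0], 1],
    [[0, 0, 0], [0, 0, 0], 1]
  ]
}}

```text
clock: 7.2
eef_pos: [647.4, 113.1, 55.2]
tool_rot: [-2.66, 1.569, 0.199]
force: [0.5, 0.3, -1.6]
width: 27.1
```

{"method": "jog_arm", "body": {
  "series": [
    [[0, 0, 0], [2, 0, 0], 1],
    [[0, 0, 0], [1, 0, 0], 1],
    [[0, 0, 0], [1, 0, 0], 1],
    [[0, 0, 0], [0, 0, 0], 1]
  ]
}}

```text
clock: 7.7
eef_pos: [646.8, 113.0, 51.2]
tool_rot: [-1.771, 1.57, 1.087]
force: [-1.5, -0.2, 5.8]
width: 27.0
```

Contact with the floor at 5.8 N, so I release and go up. The target is a height well clear of the foot.

{"method": "jog_arm", "body": {
  "series": [
    [[0, 0, 0], [0, 0, 0], -0.3],
    [[0, 0, 0], [0, 0, 0], -1],
    [[0, 0, 0], [0, 0, 0], -1],
    [[0, 0, 0], [0, 0, 0], -1],
    [[0, 0, 0], [-30, 0, 0], -1],
    [[0, 0, 0], [-45, 0, 0], -1],
    [[0, 0, 0], [-45, 0, 0], -1],
    [[0, 0, 0], [-20, 0, 0], -1]
  ]
}}

```text
clock: 8.7
eef_pos: [648.2, 113.0, 193.4]
tool_rot: [-2.701, 1.566, 0.158]
force: [-0.7, -0.3, -0.5]
width: 85.4
```

```bash
python3 - <<'E'
from h import *
go([520.7,-180,187],80)
E
```

```text
t 8.70 grasp pt [648.2 113.  187.4] jaw -106.2 q7 -1.88 w 85.4 F [-0.7 -0.3 -0.5] xaxis [ 0.004  0.001 -1.   ]
total turn rx -6.2 shift [ -0.4 316.9  40.6]
```

{"method": "jog_arm", "body": {
  "series": [
    [[0, 0, 0], [0, 20, 3], -1],
    [[0, 0, 0], [0, 40, 5], -1],
    [[0, 0, 0], [0, 45, 6], -1],
    [[0, 0, 0], [0, 45, 6], -1],
    [[0, 0, 0], [0, 45, 6], -1],
    [[0, 0, 0], [0, 45, 6], -1],
    [[0, 0, 0], [0, 42, 5], -1],
    [[0, 0, 0], [0, 35, 4], -1]
  ]
}}

```text
clock: 9.7
eef_pos: [515.6, -182.6, 188.9]
tool_rot: [0.314, 1.567, -3.113]
force: [0.3, -0.0, -0.5]
width: 85.3
```

{"method": "jog_arm", "body": {
  "series": [
    [[0, 0, 0], [0, 0, 0], -1],
    [[0, 0, 0], [0, 0, 0], -1]
  ]
}}

```text
clock: 9.95
eef_pos: [517.7, -179.8, 189.3]
tool_rot: [-0.167, 1.569, 2.691]
force: [-0.1, -0.3, -0.5]
width: 85.7
```

```bash
cat >> h.py <<'E'
def stub(d,x,y,za,zb):
    P=cloud(d); Z=P[...,2]
    m=(abs(P[...,0]-x)<30)&(abs(P[...,1]-y)<30)&(d["range_z"]>0)&(Z>za)&(Z<zb)
    print("stub",m.sum(),P[m].mean(0).round(1),rect(P[m]))
E
python3 - <<'E'
from h import *
d=get_image("wrist"); cv2.imwrite("pics/w3.png",d["img"][:,:,::-1])
stub(d,520.7,-180,84,94)
go([520.7,-180,68])
d=get_image("top"); stub(d,646,113,58,70); stub(d,520.7,-180,84,94)
E
```

```text
stub 400 [ 523.3 -181.7   89.9] (array([ 522.76330566, -181.35404968]), [12.118435859680176, 12.327203750610352], np.float32(-16.520287))
t 10.00 grasp pt [ 518.2 -179.2  183.5] jaw -106.2 q7 -1.39 w 85.4 F [-1.1 -0.   0.4] xaxis [-0.001  0.001 -1.   ]
total turn rx 0 shift [115.5   0.2  -2.8]
stub 255 [645.4 112.3  62.9] (array([645.79827881, 112.77249908]), [18.369543075561523, 33.15348815917969], np.float32(-15.788201))
stub 4 [ 518.8 -180.    87.8] (array([ 519.98974609, -181.7816925 ]), [3.3224728107452393, 11.642332077026367], np.float32(-52.11752))
```

View pics/w3.png

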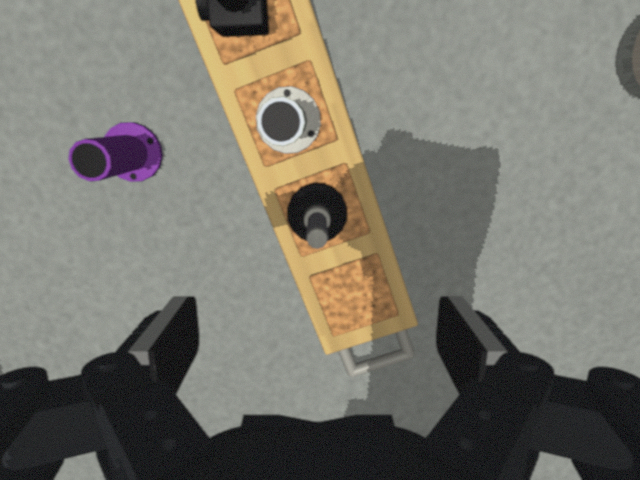

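The castor stands in the far pocket, measured at (645.6,112.5) against (646,113.6). The wrist view shows the foot's stud top at (317,235) px, between the jaws.

{"method": "jog_arm", "body": {
  "series": [
    [[0, 0, 0], [20, 0, -4], -1],
    [[0, 0, 0], [35, 0, 0], -1],
    [[0, 0, 0], [30, 0, 0], -1],
    [[0, 0, 0], [20, 0, 0], -1],
    [[0, 0, 0], [10, 0, 0], -1],
    [[0, 0, 0], [0, 0, 0], -1],
    [[0, 0, 0], [0, 0, 0], 0],
    [[0, 0, 0], [0, 0, 0], 1]
  ]
}}

```text
clock: 11.05
eef_pos: [523.3, -181.2, 76.2]
tool_rot: [3.136, 1.569, -0.289]
force: [-0.1, 0.1, 0.4]
width: 51.6
```

{"method": "jog_arm", "body": {
  "series": [
    [[0, 0, 0], [0, 0, 0], 1],
    [[0, 0, 0], [0, 0, 0], 1],
    [[0, 0, 0], [0, 0, 0], 1],
    [[0, 0, 0], [0, 0, 0], 1],
    [[0, 0, 0], [0, 0, 0], 1],
    [[0, 0, 0], [0, 0, 0], 1]
  ]
}}

```text
clock: 11.8
eef_pos: [522.9, -181.1, 75.7]
tool_rot: [-2.823, 1.57, 0.036]
force: [-0.9, 0.5, 5.7]
width: 10.5
```

{"method": "jog_arm", "body": {
  "series": [
    [[0, 0, 0], [-10, 0, 0], 1],
    [[0, 0, 0], [-20, 0, 0], 1],
    [[0, 0, 0], [-30, 0, 0], 1],
    [[0, 0, 0], [-30, 0, 0], 1],
    [[0, 0, 0], [0, 0, 0], 1]
  ]
}}

```text
clock: 12.42
eef_pos: [524.0, -181.7, 167.5]
tool_rot: [3.091, 1.566, -0.334]
force: [-0.1, -0.2, -1.4]
width: 10.2
```

```bash
python3 - <<'E'
from h import *
go([577.5,134,160])
E
```

```text
t 12.43 grasp pt [ 524.  -181.7  161.5] jaw -106.2 q7 -1.37 w 10.2 F [-0.1 -0.2 -1.4] xaxis [ 0.004 -0.002 -1.   ]
total turn rx 0 shift [   1.3 -318.1   36.9]
```

{"method": "jog_arm", "body": {
  "series": [
    [[0, 0, 0], [0, -15, 2], 1],
    [[0, 0, 0], [0, -30, 4], 1],
    [[0, 0, 0], [0, -40, 5], 1],
    [[0, 0, 0], [0, -45, 5], 1],
    [[0, 0, 0], [0, -45, 5], 1],
    [[0, 0, 0], [0, -45, 5], 1],
    [[0, 0, 0], [0, -40, 5], 1],
    [[0, 0, 0], [0, -30, 4], 1]
  ]
}}

```text
clock: 13.42
eef_pos: [568.6, 110.8, 163.5]
tool_rot: [0.124, 1.567, 2.986]
force: [0.1, 0.1, -1.6]
width: 10.3
```

{"method": "jog_arm", "body": {
  "series": [
    [[0, 0, 0], [0, -18, 2], 1],
    [[0, 0, 0], [0, -10, 0], 1],
    [[0, 0, 0], [0, 0, 0], 1],
    [[0, 0, 0], [0, 0, 0], 1]
  ]
}}

```text
clock: 13.92
eef_pos: [575.9, 132.8, 165.3]
tool_rot: [1.551, 1.57, -1.876]
force: [1.0, -0.1, -1.3]
width: 10.2
```

```bash
python3 - <<'E'
from h import *
go([577.5,134,51.7])
E
```

```text
t 13.93 grasp pt [575.9 132.8 159.3] jaw -106.3 q7 -1.90 w 10.2 F [ 1.  -0.1 -1.3] xaxis [-0.    -0.001 -1.   ]
total turn rx 0 shift [107.6  -1.7  -1.2]
```

{"method": "jog_arm", "body": {
  "series": [
    [[0, 0, 0], [20, -2, -1], 1],
    [[0, 0, 0], [30, 0, 0], 1],
    [[0, 0, 0], [25, 0, 0], 1],
    [[0, 0, 0], [18, 0, 0], 1],
    [[0, 0, 0], [8, 0, 0], 1],
    [[0, 0, 0], [3, 0, 0], 1],
    [[0, 0, 0], [2, 0, 0], 1],
    [[0, 0, 0], [0, 0, 0], 1]
  ]
}}

```text
clock: 14.92
eef_pos: [577.9, 136.3, 59.8]
tool_rot: [-2.613, 1.57, 0.245]
force: [0.6, 0.3, -1.4]
width: 10.5
```

{"method": "jog_arm", "body": {
  "series": [
    [[0, 0, 0], [1, 1, 0], 1],
    [[0, 0, 0], [1, 1, 0], 1],
    [[0, 0, 0], [1, 0, 0], 1],
    [[0, 0, 0], [0, 0, 0], 1]
  ]
}}

```text
clock: 15.42
eef_pos: [577.2, 134.5, 57.7]
tool_rot: [-2.033, 1.57, 0.826]
force: [-2.3, 0.8, 9.3]
width: 10.6
```

Foot seated on the floor (9 N upward), so I release it and go for the socket.

{"method": "jog_arm", "body": {
  "series": [
    [[0, 0, 0], [0, 0, 0], -0.3],
    [[0, 0, 0], [0, 0, 0], -1],
    [[0, 0, 0], [0, 0, 0], -1],
    [[0, 0, 0], [0, 0, 0], -1],
    [[0, 0, 0], [-30, 0, 0], -1],
    [[0, 0, 0], [-45, 0, 0], -1],
    [[0, 0, 0], [-40, 0, 0], -1],
    [[0, 0, 0], [-20, 0, 0], -1]
  ]
}}

```text
clock: 16.42
eef_pos: [578.0, 134.4, 193.7]
tool_rot: [-2.622, 1.567, 0.236]
force: [1.2, -0.2, -0.1]
width: 85.3
```

```bash
python3 - <<'E'
from h import *
go([588.3,-179.2,187])
E
```

```text
t 16.43 grasp pt [578.  134.4 187.7] jaw -106.2 q7 -1.91 w 85.3 F [ 1.2 -0.2 -0.1] xaxis [ 0.003  0.001 -1.   ]
total turn rx 0 shift [  0.5 298.2 -97.6]
```

{"method": "jog_arm", "body": {
  "series": [
    [[0, 0, 0], [0, 18, -6], -1],
    [[0, 0, 0], [0, 40, -13], -1],
    [[0, 0, 0], [0, 45, -15], -1],
    [[0, 0, 0], [0, 45, -15], -1],
    [[0, 0, 0], [0, 45, -15], -1],
    [[0, 0, 0], [0, 45, -15], -1],
    [[0, 0, 0], [0, 40, -13], -1],
    [[0, 0, 0], [0, 20, -6], -1]
  ]
}}

```text
clock: 17.42
eef_pos: [585.9, -183.5, 189.9]
tool_rot: [0.727, 1.568, -2.703]
force: [-0.3, 1.0, -0.3]
width: 85.5
```

{"method": "jog_arm", "body": {
  "series": [
    [[0, 0, 0], [0, 0, 0], -1],
    [[0, 0, 0], [0, 0, 0], -1]
  ]
}}

```text
clock: 17.68
eef_pos: [587.8, -176.8, 190.7]
tool_rot: [-0.891, 1.569, 1.969]
force: [-0.2, -0.1, 0.2]
width: 85.3
```

```bash
python3 - <<'E'
from h import *
d=get_image("wrist"); cv2.imwrite("pics/w4.png",d["img"][:,:,::-1])
stub(d,588,-179,80,88)
go([588.3,-179.2,64])
d=get_image("top"); stub(d,577,134,66,78); stub(d,646,113,58,70)
E
```

```text
stub 1464 [ 590.  -180.9   84.8] (array([ 589.24884033, -180.73950195]), [25.11729621887207, 25.205520629882812], np.float32(-9.144612))
t 17.73 grasp pt [ 588.  -176.5  184.9] jaw -106.0 q7 -1.41 w 85.5 F [-0.2  0.5 -1.2] xaxis [-0.001  0.002 -1.   ]
total turn rx 0 shift [120.9   2.8  -1.2]
stub 57 [575.5 134.   71.1] (array([575.72198486, 134.15357971]), [11.350075721740723, 11.465490341186523], np.float32(-44.893887))
stub 253 [645.1 112.3  62.9] (array([645.4296875 , 112.61914062]), [18.55686378479004, 33.72367477416992], np.float32(-14.033124))
```

View pics/w4.png

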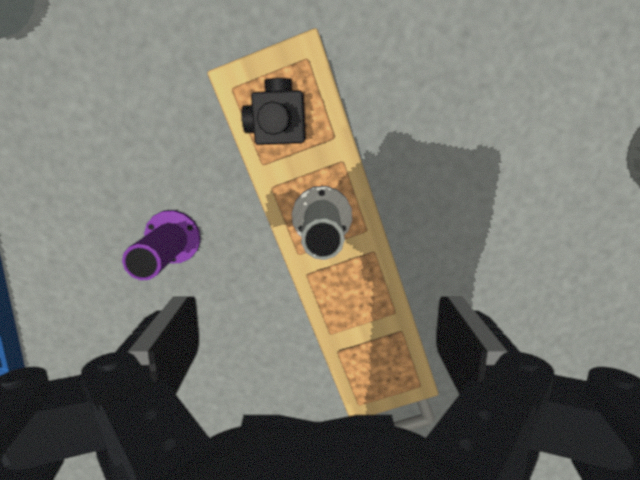

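Foot in its pocket (575.6,134.1 against 577,134.1). Two candidates fit "socket" here: the aluminium one on the board at (322,238) px and the purple one at (142,262). The grey one on the cork seat is meant, and this enlarged wrist view confirms it.

{"method": "jog_arm", "body": {
  "series": [
    [[0, 0, 0], [20, 3, -2], -1],
    [[0, 0, 0], [35, 0, 0], -1],
    [[0, 0, 0], [35, 0, 0], -1],
    [[0, 0, 0], [22, 0, 0], -1],
    [[0, 0, 0], [10, 0, 0], -1],
    [[0, 0, 0], [0, 0, 0], -1],
    [[0, 0, 0], [0, 0, 0], 0],
    [[0, 0, 0], [0, 0, 0], 1]
  ]
}}

```text
clock: 18.77
eef_pos: [589.6, -182.8, 70.4]
tool_rot: [-3.127, 1.569, -0.269]
force: [-0.4, 0.4, -0.6]
width: 51.8
```

{"method": "jog_arm", "body": {
  "series": [
    [[0, 0, 0], [0, 0, 0], 1],
    [[0, 0, 0], [0, 0, 0], 1],
    [[0, 0, 0], [0, 0, 0], 1],
    [[0, 0, 0], [0, 0, 0], 1],
    [[0, 0, 0], [0, 0, 0], 1]
  ]
}}

```text
clock: 19.4
eef_pos: [589.4, -182.6, 70.1]
tool_rot: [-2.851, 1.57, 0.007]
force: [-0.6, 1.1, 6.1]
width: 24.5
```

{"method": "jog_arm", "body": {
  "series": [
    [[0, 0, 0], [-10, 0, 0], 1],
    [[0, 0, 0], [-20, 0, 0], 1],
    [[0, 0, 0], [-30, 0, 0], 1],
    [[0, 0, 0], [-30, 0, 0], 1],
    [[0, 0, 0], [0, 0, 0], 1]
  ]
}}

```text
clock: 20.02
eef_pos: [590.7, -183.5, 162.7]
tool_rot: [3.117, 1.565, -0.308]
force: [0.1, -0.6, -2.5]
width: 24.6
```

```bash
python3 - <<'E'
from h import *
go([508.5,154.5,155])
E
```

```text
t 20.02 grasp pt [ 590.7 -183.5  156.7] jaw -106.2 q7 -1.40 w 24.6 F [ 0.1 -0.6 -2.5] xaxis [ 0.006 -0.002 -1.   ]
total turn rx 0 shift [   0.6 -301.5  173.5]
```

{"method": "jog_arm", "body": {
  "series": [
    [[0, 0, 0], [0, -15, 9], 1],
    [[0, 0, 0], [0, -30, 17], 1],
    [[0, 0, 0], [0, -40, 23], 1],
    [[0, 0, 0], [0, -42, 24], 1],
    [[0, 0, 0], [0, -42, 24], 1],
    [[0, 0, 0], [0, -42, 24], 1],
    [[0, 0, 0], [0, -40, 23], 1],
    [[0, 0, 0], [0, -28, 16], 1]
  ]
}}

```text
clock: 21.02
eef_pos: [510.3, 133.5, 158.0]
tool_rot: [0.15, 1.567, 3.012]
force: [1.3, 0.6, -1.6]
width: 24.9
```

{"method": "jog_arm", "body": {
  "series": [
    [[0, 0, 0], [0, -15, 9], 1],
    [[0, 0, 0], [0, -7, 4], 1],
    [[0, 0, 0], [0, 0, 0], 1],
    [[0, 0, 0], [0, 0, 0], 1]
  ]
}}

```text
clock: 21.52
eef_pos: [507.3, 153.1, 159.3]
tool_rot: [2.235, 1.57, -1.193]
force: [-0.4, -0.1, -1.4]
width: 24.7
```

```bash
python3 - <<'E'
from h import *
go([508.5,154.5,46.1])
E
```

```text
t 21.52 grasp pt [507.3 153.1 153.3] jaw -106.4 q7 -1.92 w 24.7 F [-0.4 -0.1 -1.4] xaxis [ 0.    -0.001 -1.   ]
total turn rx 0 shift [107.2  -1.8  -0.7]
```

{"method": "jog_arm", "body": {
  "series": [
    [[0, 0, 0], [20, -1, -1], 1],
    [[0, 0, 0], [30, 0, 0], 1],
    [[0, 0, 0], [25, 0, 0], 1],
    [[0, 0, 0], [18, 0, 0], 1],
    [[0, 0, 0], [8, 0, 0], 1],
    [[0, 0, 0], [3, 0, 0], 1],
    [[0, 0, 0], [1, 0, 0], 1],
    [[0, 0, 0], [0, 0, 0], 1]
  ]
}}

```text
clock: 22.52
eef_pos: [508.5, 155.4, 54.9]
tool_rot: [-2.587, 1.57, 0.271]
force: [0.2, -0.7, -1.7]
width: 25.2
```

{"method": "jog_arm", "body": {
  "series": [
    [[0, 0, 0], [1, 0, 0], 1],
    [[0, 0, 0], [1, 0, 0], 1],
    [[0, 0, 0], [0, 0, 0], 1]
  ]
}}

```text
clock: 22.9
eef_pos: [508.1, 155.4, 52.3]
tool_rot: [1.133, 1.571, -2.292]
force: [0.7, -0.9, -2.1]
width: 24.8
```

{"method": "jog_arm", "body": {
  "series": [
    [[0, 0, 0], [1, 0, 0], 1],
    [[0, 0, 0], [0, 0, 0], 1],
    [[0, 0, 0], [0.5, 0, 0], 1],
    [[0, 0, 0], [0, 0, 0], 1]
  ]
}}

```text
clock: 23.4
eef_pos: [508.2, 155.4, 52.0]
tool_rot: [-1.856, 1.57, 1.003]
force: [-2.6, -0.7, 10.7]
width: 24.9
```

Socket seated (10.7 N). I release it and go for the corner.

{"method": "jog_arm", "body": {
  "series": [
    [[0, 0, 0], [0, 0, 0], -0.3],
    [[0, 0, 0], [0, 0, 0], -1],
    [[0, 0, 0], [0, 0, 0], -1],
    [[0, 0, 0], [0, 0, 0], -1],
    [[0, 0, 0], [-30, 0, 0], -1],
    [[0, 0, 0], [-45, 0, 0], -1],
    [[0, 0, 0], [-45, 0, 0], -1],
    [[0, 0, 0], [-20, 0, 0], -1]
  ]
}}

```text
clock: 24.4
eef_pos: [509.1, 155.6, 193.3]
tool_rot: [-2.526, 1.567, 0.332]
force: [0.9, 0.5, -0.5]
width: 85.2
```

```bash
python3 - <<'E'
from h import *
go([661.5,-171.7,190])
E
```

```text
t 24.40 grasp pt [509.2 155.6 187.3] jaw -106.2 q7 -1.94 w 85.2 F [ 0.9  0.5 -0.5] xaxis [ 0.003  0.001 -1.   ]
total turn rx 0 shift [  -2.6  271.7 -237.7]
```

{"method": "jog_arm", "body": {
  "series": [
    [[0, 0, 0], [0, 15, -13], -1],
    [[0, 0, 0], [0, 30, -27], -1],
    [[0, 0, 0], [0, 38, -33], -1],
    [[0, 0, 0], [0, 38, -33], -1],
    [[0, 0, 0], [0, 38, -33], -1],
    [[0, 0, 0], [0, 38, -33], -1],
    [[0, 0, 0], [0, 38, -33], -1],
    [[0, 0, 0], [0, 25, -22], -1]
  ]
}}

```text
clock: 25.4
eef_pos: [653.7, -160.9, 190.6]
tool_rot: [1.784, 1.57, -1.644]
force: [0.4, 0.6, 0.0]
width: 85.7
```

{"method": "jog_arm", "body": {
  "series": [
    [[0, 0, 0], [0, 12, -11], -1],
    [[0, 0, 0], [0, 0, 0], -1],
    [[0, 0, 0], [0, 0, 0], -1]
  ]
}}

```text
clock: 25.78
eef_pos: [660.4, -169.8, 190.6]
tool_rot: [-0.851, 1.569, 2.01]
force: [-0.4, 0.2, 0.8]
width: 85.6
```

```bash
python3 - <<'E'
from h import *
d=get_image("wrist"); cv2.imwrite("pics/w5.png",d["img"][:,:,::-1])
stub(d,661,-171,78,86)
go([661.5,-171.7,66])
d=get_image("top"); stub(d,508,154.7,60,72); stub(d,577,134,66,78)
E
```

```text
stub 700 [ 663.2 -173.6   82.5] (array([ 662.59570312, -173.41564941]), [17.13300323486328, 17.423118591308594], np.float32(63.89399))
t 25.82 grasp pt [ 660.5 -169.8  184.7] jaw -106.1 q7 -1.44 w 85.4 F [0.6 0.1 0.2] xaxis [-0.001  0.002 -1.   ]
total turn rx 0 shift [118.7   1.7  -1.7]
stub 246 [506.6 155.   65.5] (array([506.61499023, 155.40093994]), [24.971147537231445, 24.990070343017578], np.float32(-64.55524))
stub 59 [575.5 133.8  71.1] (array([576.04351807, 134.28208923]), [10.681751251220703, 11.92292308807373], np.float32(18.739126))
```

View pics/w5.png

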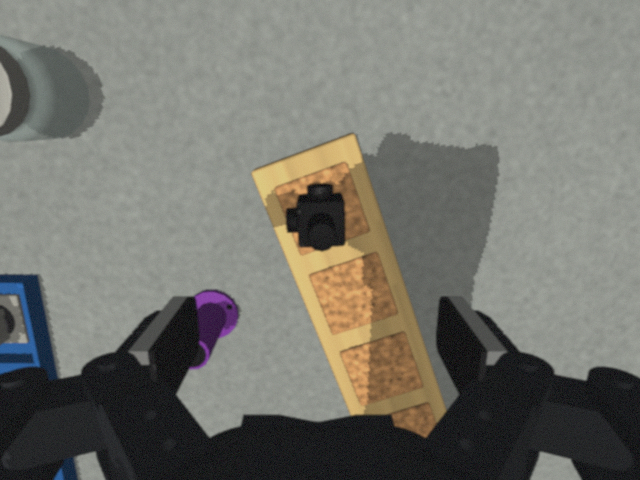

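Socket measured at (506.6,155.2) against (508,154.7), so it is good. The wrist view shows the corner's stub at (320,230) px between the jaws. With the tips 19 mm below the grasp point, I'll grip at 51 mm up so the tips clear the block's top at 30 mm.

{"method": "jog_arm", "body": {
  "series": [
    [[0, 0, 0], [20, 2, -2], -1],
    [[0, 0, 0], [35, 0, 0], -1],
    [[0, 0, 0], [30, 0, 0], -1],
    [[0, 0, 0], [18, 0, 0], -1],
    [[0, 0, 0], [9, 0, 0], -1],
    [[0, 0, 0], [0, 0, 0], -1],
    [[0, 0, 0], [0, 0, 0], 0],
    [[0, 0, 0], [0, 0, 0], 1]
  ]
}}

```text
clock: 26.88
eef_pos: [662.7, -175.0, 80.0]
tool_rot: [-3.076, 1.569, -0.218]
force: [0.0, 0.1, -0.0]
width: 51.7
```

{"method": "jog_arm", "body": {
  "series": [
    [[0, 0, 0], [0, 0, 0], 1],
    [[0, 0, 0], [0, 0, 0], 1],
    [[0, 0, 0], [0, 0, 0], 1],
    [[0, 0, 0], [0, 0, 0], 1],
    [[0, 0, 0], [0, 0, 0], 1],
    [[0, 0, 0], [0, 0, 0], 1]
  ]
}}

```text
clock: 27.62
eef_pos: [662.2, -174.7, 79.1]
tool_rot: [-2.711, 1.57, 0.147]
force: [-0.3, 0.7, 3.7]
width: 16.5
```

{"method": "jog_arm", "body": {
  "series": [
    [[0, 0, 0], [-10, 0, 0], 1],
    [[0, 0, 0], [-20, 0, 0], 1],
    [[0, 0, 0], [-30, 0, 0], 1],
    [[0, 0, 0], [-30, 0, 0], 1],
    [[0, 0, 0], [0, 0, 0], 1]
  ]
}}

```text
clock: 28.25
eef_pos: [664.1, -175.7, 172.9]
tool_rot: [3.134, 1.564, -0.29]
force: [-0.8, 0.2, -0.9]
width: 16.2
```

```bash
python3 - <<'E'
from h import *
go([439.5,175,163])
E
```

```text
t 28.25 grasp pt [ 664.1 -175.7  166.9] jaw -106.2 q7 -1.43 w 16.2 F [-0.8  0.2 -0.9] xaxis [ 0.007 -0.002 -1.   ]
total turn rx 0 shift [   1.7 -274.   313.7]
```

{"method": "jog_arm", "body": {
  "series": [
    [[0, 0, 0], [0, -12, 14], 1],
    [[0, 0, 0], [0, -25, 29], 1],
    [[0, 0, 0], [0, -34, 39], 1],
    [[0, 0, 0], [0, -35, 40], 1],
    [[0, 0, 0], [0, -35, 40], 1],
    [[0, 0, 0], [0, -35, 40], 1],
    [[0, 0, 0], [0, -35, 40], 1],
    [[0, 0, 0], [0, -30, 34], 1]
  ]
}}

```text
clock: 29.25
eef_pos: [462.7, 135.4, 168.6]
tool_rot: [0.084, 1.57, 2.944]
force: [1.0, 1.0, -1.3]
width: 16.3
```

{"method": "jog_arm", "body": {
  "series": [
    [[0, 0, 0], [0, -22, 25], 1],
    [[0, 0, 0], [0, -11, 13], 1],
    [[0, 0, 0], [0, 0, 0], 1],
    [[0, 0, 0], [0, 0, 0], 1]
  ]
}}

```text
clock: 29.75
eef_pos: [437.6, 175.1, 168.8]
tool_rot: [2.532, 1.57, -0.894]
force: [-0.2, 0.4, 0.4]
width: 16.3
```

```bash
python3 - <<'E'
from h import *
go([439.5,175,55.1])
E
```

```text
t 29.75 grasp pt [437.6 175.1 162.8] jaw -106.3 q7 -1.98 w 16.3 F [-0.2  0.4  0.4] xaxis [ 0.    -0.001 -1.   ]
total turn rx 0 shift [107.7  -0.4  -1.8]
```

{"method": "jog_arm", "body": {
  "series": [
    [[0, 0, 0], [20, 0, -2], 1],
    [[0, 0, 0], [30, 0, 0], 1],
    [[0, 0, 0], [25, 0, 0], 1],
    [[0, 0, 0], [18, 0, 0], 1],
    [[0, 0, 0], [8, 0, 0], 1],
    [[0, 0, 0], [4, 0, 0], 1],
    [[0, 0, 0], [1, 0, 0], 1],
    [[0, 0, 0], [0, 0, 0], 1]
  ]
}}

```text
clock: 30.75
eef_pos: [439.4, 175.6, 63.3]
tool_rot: [-2.49, 1.57, 0.368]
force: [-1.0, 0.3, -1.6]
width: 15.9
```

{"method": "jog_arm", "body": {
  "series": [
    [[0, 0, 0], [1, 0, 0], 1],
    [[0, 0, 0], [1, 0, 0], 1],
    [[0, 0, 0], [0, 0, 0], 1],
    [[0, 0, 0], [0, 0, 0], 1]
  ]
}}

```text
clock: 31.25
eef_pos: [439.1, 175.7, 61.0]
tool_rot: [-2.203, 1.57, 0.656]
force: [-0.6, 0.0, 2.8]
width: 16.5
```

{"method": "jog_arm", "body": {
  "series": [
    [[0, 0, 0], [0, 0, 0], -0.3],
    [[0, 0, 0], [0, 0, 0], -1],
    [[0, 0, 0], [0, 0, 0], -1],
    [[0, 0, 0], [0, 0, 0], -1],
    [[0, 0, 0], [-30, 0, 0], -1],
    [[0, 0, 0], [-45, 0, 0], -1],
    [[0, 0, 0], [-45, 0, 0], -1],
    [[0, 0, 0], [-20, 0, 0], -1]
  ]
}}

```text
clock: 32.25
eef_pos: [439.8, 175.8, 203.1]
tool_rot: [-2.4, 1.567, 0.459]
force: [0.7, 1.3, 0.2]
width: 85.8
```

{"method": "jog_arm", "body": {
  "series": [
    [[0, 0, 0], [0, 40, 0], -1],
    [[0, 0, 0], [0, 45, 0], -1],
    [[0, 0, 0], [0, 45, 0], -1],
    [[0, 0, 0], [0, 40, 0], -1],
    [[0, 0, 0], [0, 0, 0], -1],
    [[0, 0, 0], [0, 0, 0], -1],
    [[0, 0, 0], [0, 0, 0], -1]
  ]
}}

```text
clock: 33.12
eef_pos: [391.9, 13.4, 200.8]
tool_rot: [-2.101, 1.57, 0.76]
force: [0.0, 0.0, -0.5]
width: 85.2
```

```bash
python3 - <<'E'
from h import *
d=get_image("top"); c=d["img"][145:365,160:290]
s=get_image("scene"); e=s["img"][240:420,270:570]
cv2.imwrite("pics/end.png",np.hstack([cv2.resize(c,(295,500),interpolation=cv2.INTER_CUBIC),cv2.resize(e,(500,500*180//300),interpolation=cv2.INTER_CUBIC)[:0].reshape(0,500,3) if 0 else cv2.copyMakeBorder(cv2.resize(e,(500,300),interpolation=cv2.INTER_CUBIC),100,100,0,0,cv2.BORDER_CONSTANT)])[:,:,::-1])
a=np.radians(-16.6); R=np.array([[np.cos(a),-np.sin(a)],[np.sin(a),np.cos(a)]])
for im in (d,s):
    P=cloud(im); L=(P[...,:2]-[543,144.2])@R; Z=P[...,2]
    for nm,x,h in (("castor",108,66),("foot",36,72),("socket",-36,66),("corner",-108,64)):
        m=(abs(L[...,0]-x)<30)&(abs(L[...,1])<32)&(abs(Z-h)<4)&(im["range_z"]>0)
        print(nm,m.sum(),"local err",(L[m].mean(0)-[x,0]).round(1),"ztop",np.percentile(Z[m],95).round(1),"expect",h)
go()
E
```

```text
castor 164 local err [-0.7 -1.4] ztop 66.9 expect 66
foot 52 local err [-2.  -0.5] ztop 73.5 expect 72
socket 236 local err [-2.   0.2] ztop 67.9 expect 66
corner 118 local err [-1.1  0.1] ztop 65.2 expect 64
castor 269 local err [-1.8  0.5] ztop 66.1 expect 66
foot 86 local err [-3.2  1. ] ztop 72.7 expect 72
socket 319 local err [-3.1  1.9] ztop 67.2 expect 66
corner 148 local err [-2.6  1.7] ztop 64.8 expect 64
t 33.23 grasp pt [391.8  13.2 194.7] jaw -106.1 q7 -1.66 w 85.5 F [ 0.3  0.1 -1.1] xaxis [ 0.  0. -1.]
```

View pics/end.png

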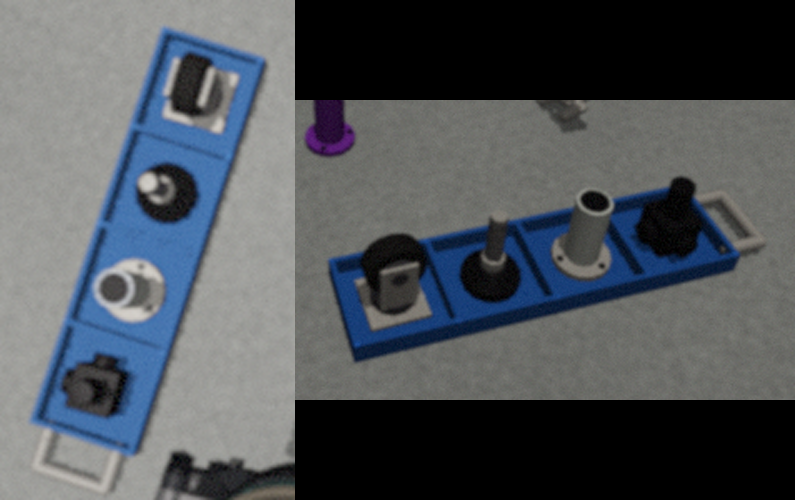

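All four stand upright in their pockets: castor (195,90), foot (165,190), socket (130,290) and corner (95,385) px, the last one at the tray's handle. The arm is clear.

```bash
python3 -c "from cell import *; print(finish_job())"
```

```text
the job is handed in; nothing more can be done
None
```

The job is done and handed in at about 33 s of the 107 s allowed. Starting from the board's handle, the fittings stood castor, foot, socket, corner. They now stand in the tray in reverse: the castor in the pocket farthest from the tray's handle, then foot, socket, and the corner at the handle. I left the purple socket lookalike alone.

- **Last checks:** The top and scene cameras put every fitting within about 4 mm of its pocket centre. Top heights were within 2 mm of what they should be on the pocket floor. All four look upright and released, and the arm stood clear. No check failed.
- **Disagreement:** The cameras differed from each other by about 1 to 3 mm.
- **One departure:** I gripped the corner about 51 mm up instead of 44 mm, so that the fingertips cleared its block.

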